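# Show the van's tag to the bench camera in the sprung mirror

## Robot

A 7-joint arm with a two-finger parallel gripper is mounted at the origin on the work surface. World frame = base frame: x ahead of the robot, y to its left, z up, the work surface at z = 0. Lengths are in m, angles in rad, forces in N, time in s.
With the tool pointing down it reaches from about 0.4 to 0.85 m from the base axis. Payload 10.4 kg.
Tool frame: the origin (TCP) lies at the very end of the fingers, on their centre line; the grasp point (between the pads) lies 19 mm behind it; z points along the fingers, y is the line along which they close (so a half turn about z gives the same grasp; the last joint's range is limited). The gripper opens to 85 mm and grips with 20 to 120 N. Pads are 22 mm wide; open, the fingers measure 114 mm over their backs; the gripper's body (76 mm by 85 mm) begins 54 mm behind the grasp point. The pads swing forward as they close: fully open they stand 13 mm farther back than shut.
Start: joints at [-1.139, 0.332, -0.065, 1.46, 0.022, 1.35, -0.088], TCP at [0.275, 0.561, 0.231] pointing down, gripper open.
Joint ranges: [-2.6, 2.6], [-0.5, 2.12], [-1.47, 1.34], [0.16, 2.42], [-1.27, 4.41], [0.06, 2.06], [-2.6, 2.6]. Speed limits (rad/s): [2.22, 2.22, 2.79, 2.79, 3.14, 3.14, 3.14].

## Interface

Orientations are given as a unit quaternion [x, y, z, w].
In Python, from workcell import * gives the robot as it stands.
- The arm moves only by the tool step_arm, never from a script. Its argument "commands" is one flat list of numbers, 7 for each row, row after row: the finger opening in mm, from 0 to 85.4, then the shift along the world's x, y, z as a fraction of full scale, then the turn, a rotation vector about the world's x, y, z as a fraction of full scale. A call has exactly 10 rows; each row is the pose to reach, as a shift and turn from the pose commanded when the call began, turning the shorter way round; what a row does not reach only later rows make up. Full scale, the value 1, is 0.6 m for a shift and pi rad for a turn. A row lasts 1/8 s, in which the tool goes at most 62.5 mm and 10.7 degrees, less where a joint would pass 70% of its speed; a pose out of reach is approached as far as the arm can. A call with a number of a shift or a turn outside -1 to 1 is refused whole. A call with a gripper value outside its range is refused whole. The fingers move at their own pace and stop on an object; "squeeze" is the grip in N (left out, the last holds). Time passes only in rows, so rows that repeat a pose let the fingers close, or fill a call up. It gives the time, the measured TCP pose, the force, the opening and the grip force at its end, in the units of the state.
- get_obs(): the state, without advancing time (a new reading comes with each control period).
- camera(name): name is "scene" or "side" or "wrist"; returns the picture (400x640x3 uint8, red, green, blue); there is no depth.
- camera_params(name): a dict with "mtx" (3x3 intrinsics, pixels), "extrinsics" (4x4, takes a point from world to camera coordinates); the wrist camera has in their place "tool_from_camera" (4x4, takes a point from camera to tool coordinates, whose origin is the TCP and whose axes are the flange's). Camera axes: x right, y down, z forward; pixel columns grow to the right and rows downward; lengths in m; the calibration is good to about 2 mm. A picture is of the moment at which its call begins: read the wrist's pose just before it. camera_params takes no time and is no camera call.
- hand_in(): hands the job in; it is judged then, once.
The state is a dict: "clock": time; "joint_pos": joint angles; "joint_velocities": joint speeds; "tau": joint torques, N m; "position": TCP position; "ee_rot": TCP orientation; "ft_force": force on the tool from outside, world axes, zero at the start; "torque": the same for the moment, N m; "grip_width": opening from 0.0 (shut) to 1.0 (fully open); "grasp_force": force on a finger pad.
Only numpy, scipy, OpenCV 4.12 (cv2) and the standard library are available. Lean on these libraries where they do the work, as an engineer would, in place of code of your own. Each camera call takes 0.05 s, during which the arm holds its last target. There are 200 camera calls.

## Task

On the inspection viewer, draw the sprung mirror carriage along its rail, away from the camera, until its white pointer stands at the red mark, and turn the mirror by the yellow grip on top so that the camera, looking along the rail, sees the orange tag on the model van in it. Both are sprung and go back if let go, so finish while still holding the yellow grip there, mirror steady, and leave the other things on the bench where they are.

Things in the scene. Friction and masses are not known exactly. Their poses are not given: they have to be found in the camera images.
- lens (a point): Front glass of the bench camera (white box 62 x 75 x 60 mm, black lens) fixed at one end of the viewer, an aluminium base 100 x 410 x 12 mm with a steel rail along its middle. The point is the centre of the front glass, 85 mm above the table. Its axes are the viewer's: z up, y along the rail; the camera looks along -y, straight at the mirror's turning axis. The camera's top is 115 mm above the table. The viewer is fixed, its place and yaw differ each time.
- carriage (a joint): Travel of the black mirror carriage (52 x 50 x 22 mm) along the rail away from the camera (viewer's -y), m: 0 at home, up to 0.12. A spring draws it home with 1.4 N at 0 plus 70 N/m.
- pointer (a point): Tip of the white pointer on the carriage's +x side (viewer's axes), 36 mm above the table, 41 mm from the mirror's turning axis, level with it along the rail.
- mark (a point): Middle of the top of the red mark, a clip 10 mm wide along the rail, clamped at the scale on the viewer's +x side, 19 mm above the table; axes as the viewer's. 40 to 90 mm from the pointer's home along the rail. The pointer is right when it stands over the red clip along the rail.
- mirror: The mirror, 62 mm wide, 50 mm high, blue-backed, upright on the carriage. Origin on its upright turning axis 48 mm above the table; z up. The reflecting face lies in this frame's xz plane, through the axis, and looks along +y. At rest it faces the camera squarely (turn 0); it turns anticlockwise seen from above, up to 1.4 rad, against a spring of 0.012 N m plus 0.06 N m/rad. The mirror's top is 113 mm above the table.
- knob (a point): Centre of the yellow grip on top of the mirror, a bar 46 mm long (along the mirror's x, in the mirror's plane), 14 mm thick (along the mirror's y) and 34 mm high, its top 152 mm and its underside 118 mm above the table, on the turning axis. It is fixed to the mirror: pulling it moves the carriage, twisting it turns the mirror; its axes are the mirror's.
- sight (a point): Imaginary: the reflected line of sight of the camera. The point lies on the mirror's turning axis at the mirror's mid height, 85 mm above the table; the frame's +y is the level direction in which the camera sees by way of the mirror (it turns by twice the mirror's turn; at turn 0 it points back at the camera).
- tag (a point): Centre of the face of the orange tag (36 mm wide, 44 mm high, folded over the roof edge so that it shows from above) clipped to the side of a green model box van that faces the viewer; 85 mm above the table; x points out of the tag's face, z up. The van (230 mm long, 66 mm wide, roof 102 mm above the table, tag's fold up to 105 mm) is fixed on a wooden plinth 90 x 300 mm, between the viewer and the robot; its place and yaw differ each time.
- jar_c (a point): Centre of a small jar, 40 mm across, 45 mm high; a bystander.
- screwdriver_grip (a point): Handle of a screwdriver 150 mm long lying on the table; a bystander.
- mug: Blue mug, 80 mm across, 90 mm high, origin under its centre; a bystander.
- spool: Red spool, 56 mm across, 35 mm high, origin under its centre; a bystander.
- tray: Grey parts tray 130 x 180 x 30 mm, origin under its centre; a bystander.

How it is judged:
On the way:
1. the carriage's pointer is drawn out to the red mark (y of pointer in the frame of mark between -0.005 and 0.005 m), for 0.2 s.
At the end, for the whole second after the job is handed in: The fingers still hold the mirror's grip (over 1 N), the pointer is within 5 mm of the middle of the red mark along the rail, the camera's line of sight by way of the mirror passes within 15 mm of the middle of the orange tag, and the mirror is steady (under 0.1 rad/s and 10 mm/s) (all of step 1 and x of tag in the frame of sight between -0.015 and 0.015 m and y of tag in the frame of sight above 0.05 m and contact force between the fingers and mirror above 1 N and angular speed of mirror below 0.1 rad/s and linear speed of mirror below 0.01 m/s); the arm keeps its last pose, push and grip.
It fails at once if a bystander (jar, screwdriver, mug, red spool, parts tray) is pushed more than 20 mm from its place (distance of any of jar_c, screwdriver_grip, mug, spool, tray from where it was at the start of the episode above 0.02 m).
It fails at once if the red mark is shifted more than 3 mm along the rail (distance of mark from where it was at the start of the episode above 0.003 m).
It also fails if it takes over 40 s, if anything falls off the work surface, if the arm or the gripper's body presses on something with over 40 N, if the wrist force passes 120 N, or if a joint passes its speed limit or range.

## Working session

There is one attempt and no reset: what is moved stays moved. The work goes in short steps, Python scripts to look and compute and a tool call to move; the robot and the scene stay as the last step left them, time stands still between calls to the robot, and variables do not carry over. Pictures are saved under pics/ and viewed, at most 10 in all, crops included, and the job is handed in when it is done.

Besides the shell and the picture viewer there is one more tool, called after "Request:" by a JSON object that holds its "api" and its "payload". step_arm: Moves the arm, as the interface text tells. Its arguments: {"type":"object","properties":{"commands":{"type":"array","items":{"type":"number"}},"squeeze":{"type":"number"}},"required":["commands"]}

```bash
mkdir -p pics
python3 - <<'E'
from workcell import *
import cv2, numpy as np
o=get_obs(); print(o['clock'],o['position'],o['ee_rot'],o['grip_width'])
for n in ['scene','side','wrist']:
    im=camera(n); cv2.imwrite(f'pics/{n}0.png',im[:,:,::-1]); p=camera_params(n); print(n,{k:np.round(v,4).tolist() for k,v in p.items()})
E
```

```text
0.0 [0.27438752 0.56111548 0.23052358] [ 2.25435633e-01  9.74257795e-01 -7.12813487e-04 -1.29291863e-04] 1.0010105990243754
scene {'mtx': [[367.313, 0.0, 321.3825], [0.0, 367.313, 197.9334], [0.0, 0.0, 1.0]], 'extrinsics': [[0.7836, 0.6213, -0.0031, -0.4818], [0.518, -0.6561, -0.5489, -0.2018], [-0.3431, 0.4285, -0.8359, 1.5532], [0.0, 0.0, 0.0, 1.0]]}
side {'mtx': [[430.3802, 0.0, 325.0501], [0.0, 430.3802, 199.5269], [0.0, 0.0, 1.0]], 'extrinsics': [[0.9243, -0.381, -0.0215, -0.5163], [-0.2747, -0.6253, -0.7304, 0.26], [0.2649, 0.681, -0.6827, 1.2036], [0.0, 0.0, 0.0, 1.0]]}
wrist {'mtx': [[340.1373, 0.0, 320.8612], [0.0, 340.1373, 200.5266], [0.0, 0.0, 1.0]], 'tool_from_camera': [[0.0009, -0.955, -0.2967, 0.0759], [1.0, 0.0009, -0.0001, 0.0008], [0.0003, -0.2967, 0.955, -0.1419], [0.0, 0.0, 0.0, 1.0]]}
```

View pics/scene0.png

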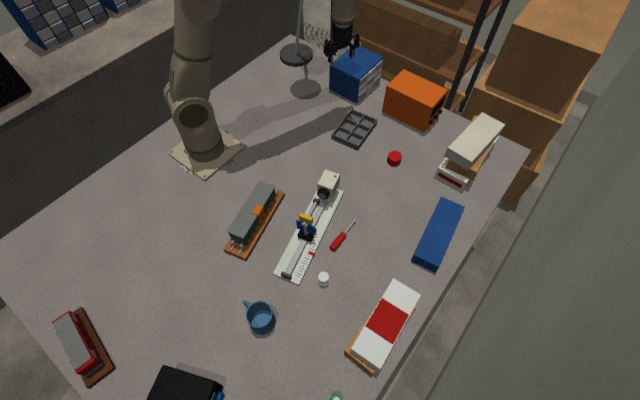

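View pics/side0.png

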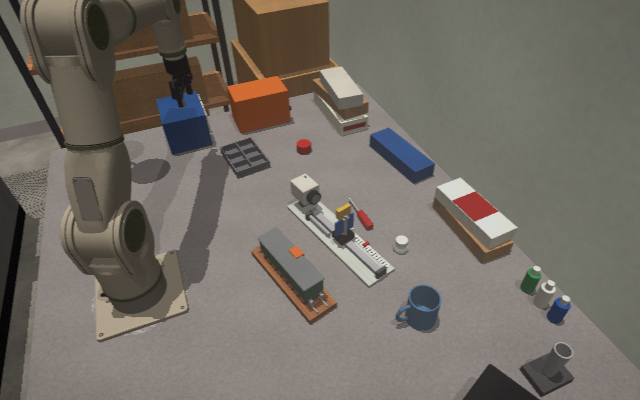

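Scene: the grip is at about (305,217), the tag at (258,210), the red clip at (312,253), and the camera box at (328,183). Side: the grip is at (343,211), the tag at (297,252), the clip at (366,244), and the camera at (306,190). I'll measure these with colour masks next.

```bash
cat > h.py <<'E'
from workcell import *
import cv2, numpy as np
from scipy.spatial.transform import Rotation as R
def cam(n,obs=None):
    p=camera_params(n); K=np.array(p['mtx'])
    if n!='wrist':
        E=np.array(p['extrinsics']); return K,E
    T=np.eye(4); T[:3,:3]=R.from_quat(obs['ee_rot']).as_matrix(); T[:3,3]=obs['position']
    return K,np.linalg.inv(T@np.array(p['tool_from_camera']))
def ray(KE,uv):
    K,E=KE; d=E[:3,:3].T@np.linalg.solve(K,[uv[0],uv[1],1.]); return -E[:3,:3].T@E[:3,3],d/np.linalg.norm(d)
def onz(KE,uv,z):
    c,d=ray(KE,uv); return c+d*(z-c[2])/d[2]
def tri(a,ua,b,ub):
    c1,d1=ray(a,ua);c2,d2=ray(b,ub)
    s=np.linalg.lstsq(np.c_[d1,-d2],c2-c1,rcond=None)[0]
    p,q=c1+s[0]*d1,c2+s[1]*d2; return (p+q)/2,np.linalg.norm(p-q)
def proj(KE,P):
    K,E=KE; x=K@(E[:3,:3]@np.array(P)+E[:3,3]); return x[:2]/x[2]
def blobs(im,lo,hi,roi=None,amin=4):
    h=cv2.cvtColor(im,cv2.COLOR_RGB2HSV); m=cv2.inRange(h,np.array(lo),np.array(hi))
    if roi: k=np.zeros_like(m); x0,y0,x1,y1=roi; k[y0:y1,x0:x1]=1; m*=k
    n,l,s,c=cv2.connectedComponentsWithStats(m)
    return [(s[i,4],np.round(c[i],1).tolist(),s[i,:4].tolist()) for i in range(1,n) if s[i,4]>=amin],m
E
python3 - <<'E'
from h import *
rois=dict(scene=(220,165,345,285),side=(250,170,400,300))
for n in rois:
    im=cv2.imread(f'pics/{n}0.png')[:,:,::-1].copy()
    for c,lo,hi in [('yel',(19,120,90),(32,255,255)),('ora',(5,190,150),(15,255,255)),('red',(0,150,90),(4,255,255)),('red2',(174,150,90),(180,255,255))]:
        print(n,c,blobs(im,lo,hi,rois[n])[0])
S,D=cam('scene'),cam('side')
for a,b in [((305,217),(343,211)),((258,210),(297,252)),((312,253),(366,244)),((328,175),(305,182))]: print(tri(S,a,D,b))
a=cv2.imread('pics/scene0.png')[160:290,215:365]; b=cv2.imread('pics/side0.png')[165:325,245:410]
a=cv2.resize(a,None,fx=2.6,fy=3.7*.7,interpolation=cv2.INTER_CUBIC); b=cv2.resize(b,(int(165*2.4),int(160*2.4)),interpolation=cv2.INTER_CUBIC)
c=np.zeros((400,790,3),np.uint8); c[:a.shape[0],:a.shape[1]]=a; c[:b.shape[0],393:393+b.shape[1]]=b
cv2.imwrite('pics/c.png',c)
E
```

```text
scene yel [(np.int32(59), [305.3, 216.5], [299, 213, 14, 8])]
scene ora [(np.int32(57), [257.1, 209.4], [252, 205, 11, 10])]
scene red [(np.int32(118), [337.6, 240.8], [330, 232, 15, 18]), (np.int32(12), [310.8, 252.8], [309, 251, 5, 4])]
scene red2 []
side yel [(np.int32(135), [343.3, 210.3], [336, 203, 15, 16])]
side ora []
side red [(np.int32(101), [364.2, 218.0], [358, 210, 14, 17]), (np.int32(11), [365.2, 243.4], [363, 242, 5, 4])]
side red2 []
(array([ 0.59162634, -0.05717305,  0.14015504]), np.float64(0.005071311675561455))
(array([ 0.42931322, -0.11835207,  0.10170466]), np.float64(0.0014068066057844324))
(array([ 0.65100762, -0.09832783,  0.01276113]), np.float64(0.0029711076533412545))
(array([0.54154854, 0.13036083, 0.12385933]), np.float64(0.015292329356714287))
```

View pics/c.png

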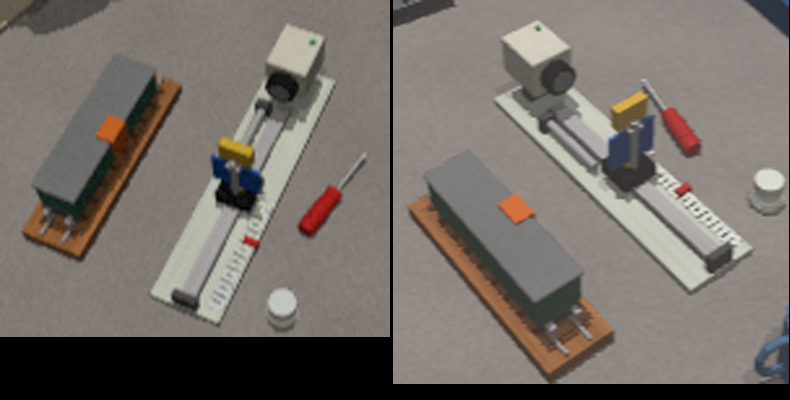

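The enlarged crops show the carriage clear, the mirror's back facing away from the camera, and the red clip beside the scale. I'll go above it now.

Request:
{"api": "step_arm", "payload": {"commands": [85,0.05,-0.1,0.1,0,0,-0.06,85,0.1,-0.2,0.2,0,0,-0.12,85,0.15,-0.3,0.2,0,0,-0.18,85,0.2,-0.4,0.2,0,0,-0.24,85,0.25,-0.5,0.2,0,0,-0.3,85,0.3,-0.6,0.2,0,0,-0.36,85,0.35,-0.7,0.2,0,0,-0.42,85,0.4,-0.8,0.2,0,0,-0.48,85,0.45,-0.9,0.2,0,0,-0.54,85,0.483,-1.0,0.2,0,0,-0.6]}}

```text
clock: 1.4
position: [0.5347, 0.0311, 0.3511]
ee_rot: [0.92, 0.392, 0.0, 0.0]
ft_force: [0.6, -0.3, 0.6]
grip_width: 0.997
grasp_force: 0.0
```

Request:
{"api": "step_arm", "payload": {"commands": [85,0,0,0,0,0,-0.06,85,0,0,0,0,0,-0.12,85,0,0,0,0,0,-0.178,85,0,0,0,0,0,-0.178,85,0,0,0,0,0,-0.178,85,0,0,0,0,0,-0.178,85,0,0,0,0,0,-0.178,85,0,0,0,0,0,-0.178,85,0,0,0,0,0,-0.178,85,0,0,0,0,0,-0.178]}}

```text
clock: 2.65
position: [0.5343, 0.0329, 0.3512]
ee_rot: [0.992, 0.126, 0.0, 0.0]
ft_force: [-0.2, -0.5, 0.6]
grip_width: 1.001
grasp_force: 0.0
```

Run:
```python
from h import *
import json
o=get_obs(); im=camera('wrist'); cv2.imwrite('pics/w1.png',im[:,:,::-1])
json.dump({k:np.array(o[k]).tolist() for k in ['position','ee_rot','joint_pos']},open('w1.json','w'))
print(o['clock'],o['position'],o['ee_rot'],o['joint_pos'])
for c,lo,hi in [('yel',(19,120,70),(32,255,255)),('ora',(5,170,120),(15,255,255)),('red',(0,150,70),(4,255,255))]:
    print(c,blobs(im,lo,hi,None,15)[0])
W=cam('wrist',o)
for P in [(.59,-.057,.14),(.43,-.118,.105),(.65,-.098,.019)]: print(proj(W,P))
```

```text
2.65 [0.53427883 0.03289298 0.35118701] [9.92028002e-01 1.26017618e-01 2.20550157e-05 5.20031183e-05] [-0.62962027  0.08757671  0.52564544  1.51911246 -0.04381114  1.54665445
 -1.4226728 ]
yel [(np.int32(698), [420.5, 134.5], [409, 112, 21, 48])]
ora [(np.int32(15), [306.3, 234.7], [302, 233, 8, 5]), (np.int32(40), [324.0, 236.8], [318, 233, 11, 8]), (np.int32(333), [441.8, 234.0], [392, 232, 98, 5]), (np.int32(57), [493.0, 236.4], [483, 232, 17, 9]), (np.int32(28), [313.4, 236.9], [310, 234, 9, 7]), (np.int32(28), [305.6, 245.6], [302, 241, 10, 8]), (np.int32(21), [493.9, 254.9], [491, 252, 6, 8]), (np.int32(56), [307.5, 260.8], [302, 254, 12, 14]), (np.int32(373), [409.8, 272.4], [399, 264, 23, 18]), (np.int32(94), [309.6, 280.2], [303, 275, 18, 10])]
red [(np.int32(1113), [380.6, 38.5], [351, 23, 60, 32]), (np.int32(119), [438.6, 92.5], [435, 85, 9, 16])]
[419.31965492 140.35650042]
[415.09876569 271.11434788]
[438.38466035  92.48549149]
```

View pics/w1.png

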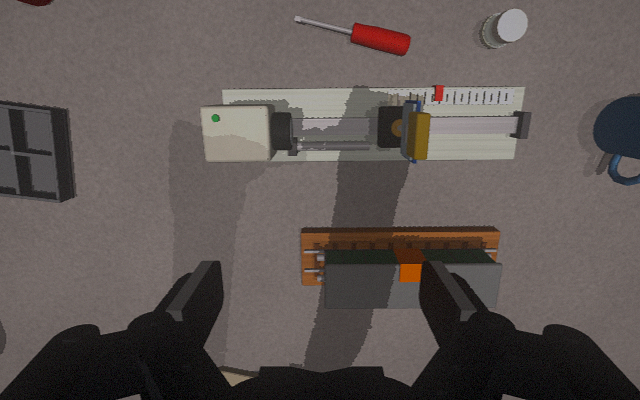

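Wrist view: the base spans columns 222-525 and rows 88-160, almost level in the picture. The grip is at (420,135), the red clip at (438.6,92.5), the tag fold at about (410,264), and the lens glass at about column 290. Next I'll fit the base edges.

Run:
```python
from h import *
import json
o=json.load(open('w1.json')); W=cam('wrist',o)
im=cv2.imread('pics/w1.png')[:,:,::-1].copy(); g=im.astype(int); hsv=cv2.cvtColor(im,cv2.COLOR_RGB2HSV)
gray=cv2.GaussianBlur(cv2.cvtColor(im,cv2.COLOR_RGB2GRAY),(3,3),0).astype(float)
gy=np.gradient(gray,axis=0); gx=np.gradient(gray,axis=1)
def fit(cols,r0,r1,s):
    pts=[]
    for c in cols:
        r=r0+np.argmax(s*gy[r0:r1,c]); pts.append(onz(W,(c,r),.012)[:2])
    pts=np.array(pts); m=np.median(pts,0); 
    l=cv2.fitLine(pts.astype(np.float32),cv2.DIST_HUBER,0,.001,.001).ravel(); d=l[:2]*(1 if l[1]>0 else -1)
    return d,l[2:],np.std((pts-l[2:])@[-d[1],d[0]])
f=fit(range(230,385),80,100,1); n=fit(list(range(285,395))+list(range(430,510)),150,170,-1)
for x in(f,n): print(x, np.degrees(np.arctan2(x[0][1],x[0][0])))
u=f[0]+n[0]; u/=np.linalg.norm(u); v=np.array([u[1],-u[0]])  # viewer y ; viewer x = y rotated -90
print('u',u,'widths',(f[1]-n[1])@v)
mid=((f[1]@v)+(n[1]@v))/2
# ends
e=[520-10+np.argmax(-gx[r,510:535]) for r in range(95,150)]; print('end col',np.median(e))
print('base end along',onz(W,(np.median(gx[98:108,510:535].argmin(1)+510),103),.012)[:2]@u, 'start',onz(W,(np.median(gx[92:98,215:230].argmax(1)+215),95),.012)[:2]@u)
mk=onz(W,(438.6,92.5),.019); print('mark',mk,'s',mk[:2]@u,'across',mk[:2]@v-mid)
# knob: yellow bounds
_,m=blobs(im,(19,120,70),(32,255,255),(400,100,440,165)); 
for c in range(406,434): 
    r=np.flatnonzero(m[:,c]); 
    if len(r): print(c,r.min(),r.max(),hsv[r,c,2].mean().round(),end=' | ')
print()
for row in (115,135,155): print(row,[tuple(map(int,im[row,c])) for c in range(404,434,2)])
for col in (404,410,416): print(col,[(r,tuple(map(int,im[r,col]))) for r in range(246,286,2)])
print(mid,v)
```

```text
(array([-0.25924486,  0.9658116 ], dtype=float32), array([0.6084557 , 0.08233136], dtype=float32), np.float64(0.00032298941738238574)) 105.02526
(array([-0.25728476,  0.96633565], dtype=float32), array([ 0.56421316, -0.12913717], dtype=float32), np.float64(0.0011313893769366228)) 104.90901
u [-0.25826496  0.96607417] widths 0.09735651
end col 516.0
base end along -0.3798977197221497 start 0.027123980936695737
mark [ 0.65005447 -0.09828342  0.019     ] s -0.26283536363194876 across 0.04221920572560611
408 131 152 70.0 | 409 119 153 72.0 | 410 113 155 72.0 | 411 112 151 72.0 | 412 112 157 71.0 | 413 112 156 72.0 | 414 112 158 80.0 | 415 114 159 90.0 | 416 112 159 102.0 | 417 112 159 112.0 | 418 112 159 117.0 | 419 112 159 117.0 | 420 112 159 117.0 | 421 113 159 118.0 | 422 114 159 119.0 | 423 113 159 117.0 | 424 114 159 119.0 | 425 113 158 118.0 | 426 113 158 116.0 | 427 113 148 116.0 | 428 113 137 115.0 | 429 114 124 113.0 | 
115 [(65, 68, 67), (62, 65, 64), (66, 61, 56), (70, 57, 30), (71, 56, 31), (72, 61, 38), (70, 58, 33), (116, 89, 26), (122, 96, 33), (121, 93, 23), (118, 93, 24)
[... 1127 characters left out ...]
, 34, 16)), (264, (177, 81, 0)), (266, (171, 74, 0)), (268, (168, 77, 0)), (270, (173, 83, 0)), (272, (169, 81, 0)), (274, (170, 75, 0)), (276, (170, 79, 0)), (278, (169, 79, 0)), (280, (171, 79, 0)), (282, (95, 96, 96)), (284, (92, 89, 88))]
416 [(246, (66, 38, 28)), (248, (66, 37, 14)), (250, (73, 32, 15)), (252, (73, 33, 15)), (254, (76, 39, 18)), (256, (71, 40, 9)), (258, (72, 34, 11)), (260, (66, 27, 0)), (262, (65, 31, 6)), (264, (177, 81, 0)), (266, (174, 82, 0)), (268, (174, 84, 0)), (270, (173, 83, 0)), (272, (172, 77, 0)), (274, (171, 75, 0)), (276, (171, 78, 0)), (278, (175, 82, 0)), (280, (169, 75, 0)), (282, (93, 97, 100)), (284, (94, 91, 93))]
0.56039846 [0.96607417 0.25826496]
```

Run:
```python
from h import *
import json
o=json.load(open('w1.json')); W=cam('wrist',o)
im=cv2.imread('pics/w1.png')[:,:,::-1].copy()
u=np.array([-.25826,.96607]); v=np.array([u[1],-u[0]]); mid=.5604
k=onz(W,(421.8,135.8),.152)[:2]; print('knob',k,'s',k@u,'across',k@v-mid)
print('len',np.linalg.norm(onz(W,(421.8,112),.152)-onz(W,(421.8,159),.152)),'thk',np.linalg.norm(onz(W,(415.5,135),.152)-onz(W,(428.7,135),.152)))
_,m=blobs(im,(5,200,140),(18,255,255),(390,255,430,290)); y,x=np.nonzero(m); print('tag top',x.min(),x.max(),y.min(),y.max())
a,b=onz(W,(x.min(),263.3),.105)[:2],onz(W,(x.max()+.5,263.3),.105)[:2]; t=(a+b)/2; print('tag',t,'w',np.linalg.norm(a-b))
s=-.26283; ax=s*u+mid*v; print('axis goal',ax,'travel',(k-ax)@u,'mark s',s)
d=t-ax; D=np.linalg.norm(d); th=(np.arctan2(d[1],d[0])-np.arctan2(u[1],u[0]))%(2*np.pi)/2; print('dist',D,'turn',th,np.degrees(th))
ya=np.arctan2(u[1],u[0])-np.pi
Rm=R.from_quat(o['ee_rot']).as_matrix(); cur=np.arctan2(Rm[1,1],Rm[0,1]); print('tool y now',cur,'want',ya,'turn frac',(ya-cur)/np.pi)
print('shift frac',(k-np.array(o['position'])[:2])/.6,(.124-o['position'][2])/.6,'pull frac',(ax-k)/.6,'twist frac',th/np.pi)
```

```text
knob [ 0.59546634 -0.05415852] s -0.2061060538012206 across 0.0008751860944109513
len 0.04624593228416156 thk 0.0130804606623483
tag top 400 420 264 281
tag [ 0.43896205 -0.10838748] w 0.025985723679764608
axis goal [ 0.6092641  -0.10918327] travel 0.056721179255954386 mark s -0.26283
dist 0.17030391019512564 turn 0.6524507138068169 37.38267224142855
tool y now -1.318089206731019 want -1.3095742530714383 turn frac 0.002710393930241407
shift frac [ 0.10197918 -0.14508583] -0.3786450237189934 pull frac [ 0.02299628 -0.09170793] twist frac 0.20768151245238087
```

Run:
```python
from h import *
import json
o=json.load(open('w1.json')); W=cam('wrist',o)
im=cv2.imread('pics/w1.png')[:,:,::-1].copy()
u=np.array([-.25826,.96607]); v=np.array([u[1],-u[0]]); mid=.5604; ax=-.26283*u+mid*v
a,b=onz(W,(399.5,263.3),.105),onz(W,(420.5,263.3),.105)
print('row272',[tuple(map(int,im[272,c])) for c in range(416,432,2)]); print('row256',[(c,tuple(map(int,im[256,c]))) for c in range(390,432,3)])
# roof edge of van -> direction
e=(b-a)/np.linalg.norm(b-a); t=(a+.018*e)[:2]
for n in ('scene','side'):
    C=cam(n); q=cv2.imread(f'pics/{n}0.png')[:,:,::-1].copy()
    bl,_=blobs(q,(4,160,100),(17,255,255),(245,195,315,262) if n=='side' else (245,200,270,225)); print(n,bl, proj(C,(*t,.105)),proj(C,(*t,.085)))
    B=max(bl,key=lambda z:z[0]); print('centroid at z.105',onz(C,B[1],.105)[:2])
print('tag',t,'e',e)
for T in(t,t+[0,-.005]):
    d=T-ax; th=(np.arctan2(d[1],d[0])-np.arctan2(u[1],u[0]))%(2*np.pi)/2; print('turn',th,th/np.pi)
```

```text
row272 [(172, 77, 0), (173, 81, 0), (130, 59, 0), (32, 24, 25), (32, 24, 23), (29, 18, 25), (25, 23, 12), (28, 26, 18)]
row256 [(390, (32, 37, 28)), (393, (36, 39, 31)), (396, (70, 33, 17)), (399, (74, 38, 20)), (402, (72, 34, 20)), (405, (71, 31, 18)), (408, (72, 36, 14)), (411, (70, 31, 16)), (414, (74, 37, 21)), (417, (72, 27, 18)), (420, (71, 31, 11)), (423, (77, 37, 23)), (426, (33, 39, 32)), (429, (34, 37, 30))]
scene [(np.int32(67), [257.1, 209.6], [252, 205, 11, 11]), (np.int32(8), [266.0, 221.0], [264, 219, 4, 6])] [261.24980283 210.24015821] [262.05126936 213.22285897]
centroid at z.105 [ 0.42702237 -0.11962102]
side [(np.int32(85), [295.7, 251.6], [289, 246, 14, 12])] [299.7451713  248.33072504] [300.19261123 253.07212299]
centroid at z.105 [ 0.42606027 -0.11913046]
tag [ 0.44005806 -0.11262128] e [ 0.25060917 -0.96808835  0.        ]
turn 0.6649449457640682 0.2116585500046474
turn 0.6797005909278413 0.21635541773729644
```

Request:
{"api": "step_arm", "payload": {"commands": [50,0.03,-0.05,0,0,0,0,50,0.06,-0.1,-0.05,0,0,0,50,0.102,-0.145,-0.12,0,0,0.003,50,0.102,-0.145,-0.2,0,0,0.003,50,0.102,-0.145,-0.2,0,0,0.003,50,0.102,-0.145,-0.2,0,0,0.003,50,0.102,-0.145,-0.2,0,0,0.003,50,0.102,-0.145,-0.2,0,0,0.003,50,0.102,-0.145,-0.2,0,0,0.003,50,0.102,-0.145,-0.2,0,0,0.003]}}

```text
clock: 3.95
position: [0.5955, -0.054, 0.2314]
ee_rot: [0.991, 0.131, 0.0, -0.0]
ft_force: [-0.6, 0.1, 0.3]
grip_width: 0.586
grasp_force: 0.0
```

Run:
```python
from h import *
import json
o=get_obs(); im=camera('wrist'); cv2.imwrite('pics/w2.png',im[:,:,::-1])
json.dump({k:np.array(o[k]).tolist() for k in ['position','ee_rot','joint_pos']},open('w2.json','w'))
print(o['clock'],o['position'],o['ee_rot'],o['joint_pos'])
W=cam('wrist',o)
for P in [(.5955,-.0542,.152),(.437,-.113,.105),(.650,-.098,.019)]: print(proj(W,P))
for c,lo,hi in [('yel',(19,120,60),(32,255,255)),('red',(0,150,70),(4,255,255))]: print(c,blobs(im,lo,hi,None,15)[0])
```

```text
3.95 [ 0.59550675 -0.05401645  0.23138684] [ 9.91426003e-01  1.30669281e-01  1.42276764e-04 -6.33489927e-06] [-0.46716963  0.29747126  0.59548461  1.56557429 -0.17016602  1.33057268
 -1.16025778]
[321.87599207 210.93069353]
[337.68963678 359.89762849]
[376.5610446  130.63856428]
yel [(np.int32(1380), [322.3, 206.0], [311, 169, 22, 73])]
red [(np.int32(1964), [297.4, 60.7], [259, 40, 78, 42]), (np.int32(185), [377.2, 130.3], [372, 121, 11, 20])]
```

View pics/w2.png

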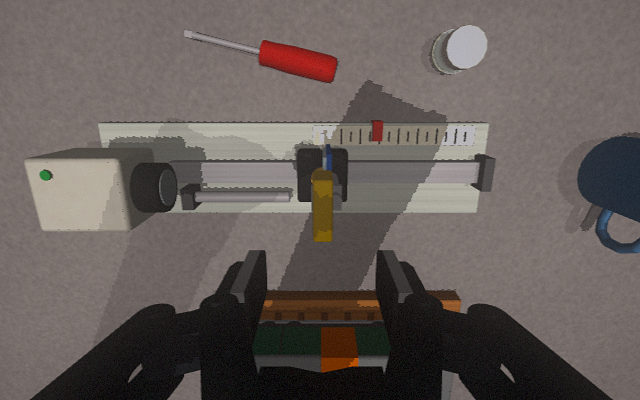

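Closer view: the grip's top is at columns 312-333 and rows 169-242, centred between the fingers. The red clip is at (377,130), the pointer is at about (324,135), and the tag is now fully visible at columns 321-357 with its fold near row 358.

Run:
```python
from h import *
import json
o=json.load(open('w2.json')); W=cam('wrist',o)
im=cv2.imread('pics/w2.png')[:,:,::-1].copy()
u=np.array([-.25826,.96607]); v=np.array([u[1],-u[0]]); mid=.5604
bl,m=blobs(im,(3,150,50),(18,255,255),(300,322,375,385)); print(bl)
for r in (330,345,356,362,368): 
    c=np.flatnonzero(m[r]); print(r,c.min() if len(c) else None,c.max() if len(c) else None, im[r,339])
print([(r,int(im[r,339,0])) for r in range(322,376,2)])
k=onz(W,(322.5,205.8),.152)[:2]; print('knob',k,k@u,k@v-mid)
mk=onz(W,(377.2,130.3),.019)[:2]; print('mark s',mk@u,mk@v-mid)
```

```text
[(np.int32(1520), [337.8, 348.3], [321, 327, 37, 46])]
330 321 353 [75 35 12]
345 321 356 [77 34 14]
356 321 357 [72 30  2]
362 321 357 [120  48   0]
368 321 343 [128  54   0]
[(322, 72), (324, 30), (326, 28), (328, 79), (330, 75), (332, 74), (334, 73), (336, 74), (338, 72), (340, 75), (342, 69), (344, 76), (346, 73), (348, 68), (350, 72), (352, 71), (354, 68), (356, 72), (358, 123), (360, 118), (362, 120), (364, 119), (366, 120), (368, 128), (370, 16), (372, 23), (374, 20)]
knob [ 0.59919448 -0.05364445] -0.2065722574295563 0.004609594627234759
mark s -0.26318163621031027 0.04257864662197364
```

Run:
```python
from h import *
import json
o=json.load(open('w2.json')); W=cam('wrist',o)
u=np.array([-.25826,.96607]); v=np.array([u[1],-u[0]]); mid=.5604
a,b,t2=onz(W,(321,357.3),.105),onz(W,(357.7,357.3),.105),onz(W,(337.3,327.5),.063)
print(a,b,np.linalg.norm(a-b),t2); t=((a+b)/2)[:2]
ax=-.2630*u+mid*v; home=-.2063*u+mid*v
d=t-ax; th=(np.arctan2(d[1],d[0])-np.arctan2(u[1],u[0]))%(2*np.pi)/2; print('turn',th,th/np.pi,'ax',ax,'home',home,np.linalg.norm(d))
p=np.array(o['position']); print((home-p[:2])/.6,(.124-p[2])/.6,(ax-home)/.6)
```

```text
[ 0.43577482 -0.0966281   0.105     ] [ 0.44495529 -0.13078211  0.105     ] 0.035366339048629306 [ 0.44183628 -0.11326468  0.063     ]
turn 0.6676809275619999 0.21252944005934798 ax [ 0.60930801 -0.10934751] home [ 0.59466467 -0.05457134] 0.1689991422620263
[-0.00140347 -0.00092481] -0.1789780669284639 [ 0.02440557 -0.09129362]
```

Request:
{"api": "step_arm", "payload": {"commands": [50,0,0,-0.05,0,0,0,50,0,0,-0.1,0,0,0,50,0,0,-0.14,0,0,0,50,0,0,-0.179,0,0,0,50,0,0,-0.179,0,0,0,0,0,0,-0.179,0,0,0,0,0,0,-0.179,0,0,0,0,0,0,-0.179,0,0,0,0,0,0,-0.179,0,0,0,0,0,0,-0.179,0,0,0], "squeeze": 60}}

```text
clock: 5.25
position: [0.597, -0.0547, 0.1264]
ee_rot: [0.991, 0.13, 0.002, 0.0]
ft_force: [-2.3, -1.3, 9.8]
grip_width: 0.148
grasp_force: 66.8
```

Request:
{"api": "step_arm", "payload": {"commands": [0,0.002,-0.01,0.004,0,0,0,0,0.006,-0.025,0.004,0,0,0,0,0.011,-0.04,0.004,0,0,0,0,0.015,-0.055,0.004,0,0,0.03,0,0.019,-0.07,0.004,0,0,0.06,0,0.022,-0.082,0.004,0,0,0.1,0,0.024,-0.091,0.004,0,0,0.14,0,0.024,-0.091,0.004,0,0,0.18,0,0.024,-0.091,0.004,0,0,0.2125,0,0.024,-0.091,0.004,0,0,0.2125]}}

```text
clock: 6.5
position: [0.6103, -0.1078, 0.1266]
ee_rot: [0.893, 0.449, 0.001, -0.001]
ft_force: [1.2, 5.2, -0.9]
grip_width: 0.15
grasp_force: 63.9
```

Run:
```python
from h import *
import json
o=get_obs()
json.dump({k:np.array(o[k]).tolist() for k in ['position','ee_rot','joint_pos']},open('w3.json','w'))
I={n:camera(n) for n in('wrist','scene','side')}
for n in I: cv2.imwrite(f'pics/{n}3.png',I[n][:,:,::-1])
Rm=R.from_quat(o['ee_rot']).as_matrix(); print(o['clock'],o['position'],o['ft_force'],o['torque'],o['grasp_force'],o['grip_width'])
u=np.array([-.25826,.96607]); 
print('turn',np.arctan2(Rm[1,1],Rm[0,1])+np.pi-np.arctan2(u[1],u[0]),'tilt',Rm[:,2],'s',o['position'][:2]@u,'across',o['position'][0]*u[1]-o['position'][1]*u[0]-.5604)
```

```text
6.5 [ 0.61029623 -0.1078153   0.12657575] [ 1.23365883  5.19732539 -0.91492115] [ 1.48518186 -0.51486453 -0.00788672] 63.94344672560692 0.14963743063252424
turn 0.6704557949564938 tilt [ 6.69661921e-04  1.71005412e-03 -9.99998314e-01] s -0.2617722326504857 across 0.0013445024610603262
```

View pics/wrist3.png

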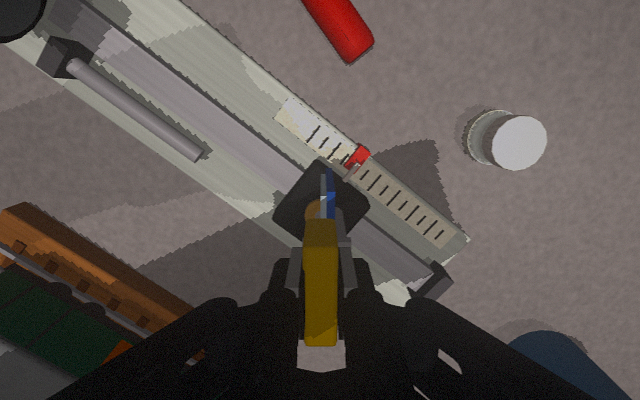

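The grip is held and the pointer is next to the red clip, around (350,172) and (358,156). I'll zoom in on that.

Run:
```python
from h import *
import json
o=json.load(open('w3.json')); W=cam('wrist',o)
im=cv2.imread('pics/wrist3.png')
c=cv2.resize(im[130:220,290:400],None,fx=6.5,fy=6.5,interpolation=cv2.INTER_CUBIC); cv2.imwrite('pics/c3.png',c)
u=np.array([-.25826,.96607]); v=np.array([u[1],-u[0]]); mid=.5604
for s in(-.263,-.2618): print(s,proj(W,(*(s*u+(mid+.041)*v),.036)),proj(W,(*(s*u+(mid+.042)*v),.019)))
print(blobs(im[:,:,::-1].copy(),(0,150,50),(5,255,255),(320,130,390,190))[0])
```

```text
-0.263 [358.11329711 164.81118116] [356.59035334 159.29460964]
-0.2618 [356.79125266 163.7478619 ] [355.35112629 158.29414642]
[(np.int32(267), [358.2, 156.5], [344, 146, 27, 24])]
```

View pics/c3.png

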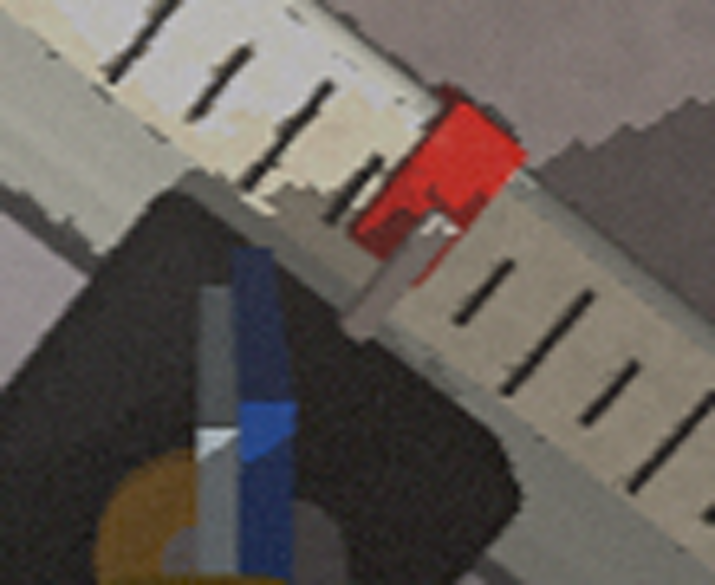

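The pointer tip is at about (357.7,164.2), over the clip. The clip's centre is at about (357.4,159.7).

Run:
```python
from h import *
import json
o=json.load(open('w3.json')); W=cam('wrist',o)
u=np.array([-.25826,.96607]); v=np.array([u[1],-u[0]]); mid=.5604
for uv,z in [((357.7,164.2),.036),((357.4,159.7),.019),((358.2,156.5),.019)]:
    p=onz(W,uv,z)[:2]; print(p@u,p@v-mid)
# mirror angle: grip top edges at z .152 (yellow)
im=cv2.imread('pics/wrist3.png')[:,:,::-1].copy(); _,m=blobs(im,(19,120,50),(32,255,255),(295,222,345,345))
L=[];Rr=[]
for r in range(232,335,2):
    c=np.flatnonzero(m[r]); L.append(onz(W,(c.min(),r),.152)[:2]); Rr.append(onz(W,(c.max()+1,r),.152)[:2])
for P in(L,Rr):
    l=cv2.fitLine(np.array(P,np.float32),cv2.DIST_HUBER,0,.001,.001).ravel(); a=np.arctan2(l[1],l[0])
    print('turn',(a-np.arctan2(v[1],v[0])+np.pi/2)%np.pi-np.pi/2)
for s in(-.263,-.2615,-.265):
    d=np.array([.4404,-.1137])-(s*u+mid*v); print(s,(np.arctan2(d[1],d[0])-np.arctan2(u[1],u[0]))%(2*np.pi)/2)
```

```text
-0.26249521686261446 0.041143024358978764
-0.263662348752541 0.04213529544673811
-0.262582416114105 0.04432290495280622
turn 0.670984556983329
turn 0.6746363547547829
-0.263 0.6676684903793983
-0.2615 0.6719936520373571
-0.265 0.6619295084514492
```

Request:
{"api": "step_arm", "payload": {"commands": [0,0,-0.001,0,0,0,0,0,0,-0.001,0,0,0,0,0,0,-0.001,0,0,0,0,0,0,-0.001,0,0,0,0,0,0,-0.001,0,0,0,0,0,0,-0.001,0,0,0,0,0,0,-0.001,0,0,0,0,0,0,-0.001,0,0,0,0,0,0,-0.001,0,0,0,0,0,0,-0.001,0,0,0]}}

```text
invalid input
```

Run:
```python
from h import *
o=get_obs(); Rm=R.from_quat(o['ee_rot']).as_matrix(); u=np.array([-.25826,.96607])
print(o['position'][:2]@u,np.arctan2(Rm[1,1],Rm[0,1])+np.pi-np.arctan2(u[1],u[0]),o['grasp_force'],np.abs(o['joint_velocities']).max())
if o['grasp_force']>20: print(hand_in())
```

```text
-0.26174039682021466 0.6689688984071351 63.94551873207092 0.00139285580995423
the job is handed in; nothing more can be done
None
```

I handed the job in with the grip held at about 64 N; no verdict came back. By my last measurements, the pointer was within about 1 mm of the red mark, the mirror was turned 0.67 rad (about 2 mm off the tag's centre) and the arm was at rest. A last nudge of under 1 mm was refused as invalid input, so it was not applied.

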